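Lock the transport case: slotted disc, then bolt bar

ROBOT

A 6-joint arm with a two-finger parallel gripper is mounted at the origin on the work surface. World frame = base frame: x ahead of the robot, y to its left, z up, the work surface at z = 0. Lengths are in mm, angles in degrees, forces in N, time in s.
With the tool pointing down it reaches from about 300 to 850 mm from the base axis. Payload 4.2 kg.
Tool frame: the origin (TCP) lies at the very end of the fingers, on their centre line; the grasp point (between the pads) lies 19 mm behind it; z points along the fingers, y is the direction in which the jaws open and shut (so a half turn about z gives the same grasp; the last joint's range is limited). The gripper opens to 91 mm and grips with 3 to 60 N. Pads are 32 mm wide; open, the fingers measure 118 mm over their backs; the gripper's body (76 mm by 178 mm) begins 60 mm behind the grasp point.
Start: joints at [-72.25, 18.312, 89.639, -0, 72.044, -1.146], TCP at [186.219, -544.027, 213.976] pointing down, gripper open.
Joint ranges: [-177.97, 177.97], [-48.28, 115.42], [12.27, 149.76], [-77.06, 257.06], [2.81, 150.46], [-146.56, 146.56]. Speed limits (degrees/s): [147.25, 147.25, 180, 180, 180, 180].

INTERFACE

Orientations are given as [roll, pitch, yaw] about the fixed x, y, z axes, in that order (R = Rz(yaw) Ry(pitch) Rx(roll)).
In Python, from workcell import monitor, eyes, job gives the robot as it stands.
- The arm moves only by the tool move_arm, never from a script. Its argument "increments" is a list that holds one entry, the list of rows, each a list of 7 numbers: the opening, from 0 (shut) to 1 (fully open), then the shift along the tool's x, y, z in cm, then the turn, a rotation vector about the tool's x, y, z in rad. In form: [[[jaw, x, y, z, ax, ay, az], ...]]. A call has 1 to 12 rows; each row shifts and turns the pose as measured when the row begins, along the tool's axes as they then stand; what a row does not reach is not made up. A row lasts 1/8 s, in which the tool goes at most 62.5 mm and 10.7 degrees, less where a joint would pass 70% of its speed; a pose out of reach is approached as far as the arm can. A call is refused whole if a number of a shift passes 6.25 or a number of a turn 0.188, either way. A call with a gripper value outside its range is refused whole. The fingers move at their own pace and stop on an object; "force" is the grip in N (left out, the last holds). Time passes only in rows, so rows that do not move let the fingers close. It gives the time, the measured TCP pose, the force and the opening at its end, in the units of the state.
- monitor.state(): the state, without advancing time (a new reading comes with each control period).
- eyes.grab_frame(name): name is "scene" or "top" or "wrist"; returns a dict with "color" (420x560x3 uint8, red, green, blue), "z_map" (420x560 float32, mm along the optical axis (not along the pixel's ray), 0 where there is no reading), "camera_matrix" (3x3 intrinsics, pixels), "dist_coeffs" ([k1, k2, p1, p2, k3] as OpenCV has them; the pictures are not rectified), "rvec" (rotation vector, rad) and "tvec" (3), from world to camera coordinates, as OpenCV has them. Camera axes: x right, y down, z forward; pixel columns grow to the right and rows downward; lengths in mm; the calibration is good to about 2 mm. A picture is of the moment at which its call begins.
- job.job_done(): hands the job in, once; it reports no verdict.
The state is a dict: "time_s": time; "qpos": joint angles; "qvel": joint speeds; "effort": joint torques, N m; "ee_pos": TCP position; "ee_rot": TCP orientation; "force": force on the tool from outside, world axes, zero at the start; "torque": the same for the moment, N m; "gripper_width": finger opening in mm.
Only numpy, scipy, OpenCV 4.12 (cv2) and the standard library are available. Lean on these libraries where they do the work, as an engineer would, in place of code of your own. Each camera call takes 0.05 s, during which the arm holds its last target. There are 200 camera calls.

TASK

Lock the lid of the grey transport case: with a fingertip, push the yellow fin round until the slot of the blue disc lines up with the steel bolt bar (either way round will do), then push the bar by its red tab through the slot, all the way home into the keeper. Only push from the side, never pinch the fin or the tab, and leave the other things on the case and the table where they are.

Things in the scene. Friction and masses are not known exactly. Their poses are not given: they have to be found in the camera images.
- case: Light grey transport case fixed to the table, 280 (its x) x 380 (its y) x 70 mm high; origin at the centre of its underside, z up. The lock lies on its lid along its line x = 0: bar channel, blue disc, keeper, from -y to +y. Channel walls: 28 mm over their outsides, 11 mm above the lid, y = -136 to +17 mm.
- disc_axis (a point): Axis of the blue disc at the lid's surface: x = 0, y = +60, z = 70 mm in the case's frame; axes as the case's. Disc: 80 mm across, 16.5 mm high, with a straight 20 mm wide slot (white floor) right across it; the fin stands at a right angle to the slot. Keeper beyond it: dark steel bridge 32 mm wide, 22 mm high, 48 to 66 mm from this axis towards +y.
- disc (a joint): Disc angle, rad, counter-clockwise from above, -0.6 to 3.74; stiff (about 0.11 N m, some 4 N at the fin), stays where left. The slot is in line with the bar at 0 and at 3.142; over about 0.1 rad off it blocks the bar. At angle a the fin points along (cos a, sin a) in the case's frame: to its +x at 0, to the keeper at 1.57, to -x at 3.142. Starts between 0.5 and 2.64.
- fin (a point): Centre of the disc's yellow fin, 26 mm from its axis, 30 mm above the lid. Block 24 mm long radially (14 to 38 mm from the axis), 12 mm thick in the direction it is pushed, from 16.5 to 46.5 mm above the lid. x axis: outwards from the disc's axis; y axis: the way it moves as the angle grows. Push it on its flat y faces.
- bar (a joint): Travel of the steel bolt bar in m towards the case's +y: 0 drawn back, 0.118 fully home against its stop; starts between 0 and 0.01; slides with about 2.5 N and stays where it is left. The bar is 12 mm wide, 135 mm long, 4 to 14 mm above the lid, with a 10 mm tapered nose.
- nose (a point): Tip of the bar's nose, 9 mm above the lid. At travel 0 it is 54 mm before the disc's axis (14 mm short of the disc's rim); at 0.118 it is 64 mm past the axis, inside the keeper.
- tab (a point): Centre of the bar's upright red tab, 129 mm behind the nose, 30 mm above the lid: 12 mm thick along the bar, 26 mm wide, reaching from 14 to 46 mm above the lid. Push it on its rear face, which looks to the case's -y.
- jar: Bystander: small amber jar with white cap, 38 mm across, 45 mm high, standing on the lid; origin under its centre.
- brush: Bystander: brush with orange handle, 170 mm long, lying on the lid; origin under its middle.
- dish: Bystander: white ceramic dish, 60 mm across, 22 mm high, on the lid; origin under its centre.
- bottle: Bystander: amber bottle with black cap, 56 mm across, 125 mm high, on the table; origin under its centre.
- mug: Bystander: blue ceramic mug, 72 mm across, 85 mm high, on the table; origin under its centre.
- block: Bystander: cork block 70 x 45 x 30 mm on the table; origin under its centre.

How it is judged:
By the outcome, as a careful person would: the job done as asked, in the order asked, and still so for the second after the job is handed in, with the robot touching nothing.
It also fails if it takes over 45 s, if anything falls off the work surface, if the arm or the gripper's body presses on something with over 40 N, if the wrist force passes 120 N, or if a joint passes its speed limit or range.

## Working session

There is one attempt and no reset: what is moved stays moved. The work goes in short steps, Python scripts to look and compute and a tool call to move; the robot and the scene stay as the last step left them, time stands still between calls to the robot, and variables do not carry over. Pictures are saved under pics/ and viewed, about 8 in all and at most 12, crops included, and the job is handed in when it is done.

Besides the shell and the picture viewer there is one more tool, called after ">>>" as name(argument=value, ...), one argument or row to a line, values as JSON. move_arm: Moves the arm, as the interface text tells. Its arguments: {"type":"object","properties":{"increments":{"type":"array"},"force":{"type":"number"}},"required":["increments"]}

```bash
mkdir -p pics; ls; cat > h.py <<'E'
import numpy as np, cv2
from workcell import monitor, eyes, job
def grab(n):
    f=eyes.grab_frame(n); f['R']=cv2.Rodrigues(np.array(f['rvec'],float))[0]; f['t']=np.array(f['tvec'],float).ravel(); return f
def save(f,p): cv2.imwrite(p,cv2.cvtColor(f['color'],cv2.COLOR_RGB2BGR))
def rays(f,uv):
    n=cv2.undistortPoints(np.array(uv,float).reshape(-1,1,2),np.array(f['camera_matrix']),np.array(f['dist_coeffs'])).reshape(-1,2)
    return np.c_[n,np.ones(len(n))]
def onplane(f,uv,z):
    d=rays(f,uv)@f['R']; c=-f['R'].T@f['t']; return c+d*((z-c[2])/d[:,2])[:,None]
def depthpts(f,uv):
    uv=np.array(uv,int).reshape(-1,2); z=f['z_map'][uv[:,1],uv[:,0]]
    p=(rays(f,uv)*z[:,None]-f['t'])@f['R']; return p[z>0]
E
python3 - <<'E'
from h import *
a=grab('top');b=grab('scene');save(a,'pics/top.png');save(b,'pics/scene.png')
np.savez('f0.npz',top=a,scene=b)
for f in(a,b): print(-f['R'].T@f['t'],f['camera_matrix'][0,0])
print(monitor.state())
E
```

```text
pics
[517.82367654   3.97531887 999.74750814] 394.76748054879533
[1283.03477427 -365.65372819  855.73736135] 502.46294493227913
{'time_s': 0.1, 'qpos': array([-7.22526837e+01,  1.83479174e+01,  8.97009603e+01, -5.77737260e-04,
        7.20430183e+01, -1.14584474e+00]), 'qvel': array([ 0.02995487, -0.07744594, -0.24945662, -0.00154182, -0.06504986,
       -0.03039494]), 'effort': array([-2.09983837e-04, -4.13335884e+01, -2.32511991e+01,  7.28855375e-02,
        4.21526260e-02, -4.96764562e-05]), 'ee_pos': array([ 186.04570907, -543.58374469,  213.19449397]), 'ee_rot': array([-1.79908111e+02, -1.28848386e-03,  1.88933386e+01]), 'force': array([ 0.06340014,  0.1150055 , -0.6633645 ]), 'torque': array([ 0.01446923, -0.00658902,  0.02642946]), 'gripper_width': 91.37192697711176}
```

View pics/top.png

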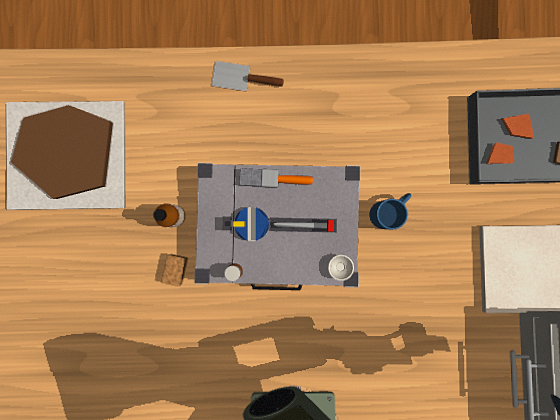

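View pics/scene.png

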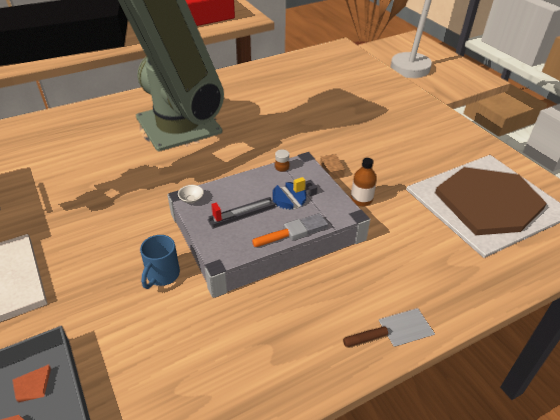

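Both views agree: case's +y is roughly world +y (image left in top). The disc is at top px (250,223), the fin (238,224) points to the keeper (angle ≈1.6), and the slot lies crosswise. The red tab is at (331,226), jar (232,272), brush (275,178) and dish (341,267).

```bash
cat > m.py <<'E'
from h import *
def measure(names=('top','scene')):
    for n in names:
        f=grab(n); hsv=cv2.cvtColor(f['color'],cv2.COLOR_RGB2HSV)
        vv,uu=np.mgrid[0:420,0:560]; P=depthpts(f,np.c_[uu.ravel(),vv.ravel()])
        ok=f['z_map'].ravel()>0; X=np.full((420*560,3),np.nan); X[ok]=P; X=X.reshape(420,560,3)
        box=(X[...,0]>300)&(X[...,0]<720)&(X[...,1]>-230)&(X[...,1]<240)&(X[...,2]>60)&(X[...,2]<135)
        def comp(name,lo,hi,zlo,zhi):
            m=box&(cv2.inRange(hsv,lo,hi)>0)&(X[...,2]>zlo)&(X[...,2]<zhi)
            c,l,s,_=cv2.connectedComponentsWithStats(m.astype(np.uint8)); 
            if c<2: print(n,name,'none'); return
            k=1+np.argmax(s[1:,4]); p=X[l==k]
            r=cv2.minAreaRect(p[:,:2].astype(np.float32))
            print(n,name,len(p),'mean',p.mean(0).round(1),'rect',np.round(r[0],1),np.round(r[1],1),round(r[2],1),'zmax',p[:,2].max().round(1))
            return p
        comp('fin',(20,120,90),(34,255,255),105,130)
        comp('tab',(0,150,80),(6,255,255),105,130)
        d=comp('disc',(100,120,40),(125,255,255),78,96)
        comp('lid',(0,0,0),(180,255,255),60,78)
        comp('brushhandle',(7,180,120),(17,255,255),71,110)
        m=box&(X[...,2]>80); 
        c,l,s,_=cv2.connectedComponentsWithStats(m.astype(np.uint8))
        for k in range(1,c):
            if s[k,4]>25:
                p=X[l==k]; r=cv2.minAreaRect(p[:,:2].astype(np.float32)); print('   blob',s[k,4],np.round(r[0],0),np.round(r[1],0),round(r[2],1),p[:,2].max().round(0),hsv[l==k].mean(0).round())
if __name__=='__main__': measure()
E
python3 m.py
```

```text
top fin 70 mean [520.5 115.4 115.8] rect [520.5 115.4] [24.4 11.2] 89.1 zmax 120.5
top tab 65 mean [514.1 -90.7 115.8] rect [514.  -90.6] [11.8 22.4] 88.9 zmax 120.4
top disc 301 mean [519.6  67.1  86.2] rect [519.8  64.4] [28.1 71.9] 89.4 zmax 90.6
top lid 16026 mean [515.9  30.6  69.9] rect [517.7  30. ] [383.1 285. ] 88.3 zmax 78.0
top brushhandle 254 mean [621.1 -14.4  87.7] rect [621.7 -13.8] [79.5 17.4] 86.4 zmax 92.2
   blob 946 [625.  31.] [168.  42.] 87.3 94.0 [ 63.  77. 155.]
   blob 79 [ 539. -214.] [30. 67.] 89.1 88.0 [101. 136. 116.]
   blob 328 [522. 114.] [28. 74.] 89.1 121.0 [ 89. 194. 142.]
   blob 316 [521.  64.] [28. 74.] 89.4 91.0 [108. 188. 123.]
   blob 112 [523. 146.] [17. 30.] 89.0 96.0 [139.  16.  64.]
   blob 495 [515. -34.] [141.  28.] 89.1 120.0 [ 60.  48. 117.]
   blob 349 [ 418. -114.] [57. 55.] 89.1 95.0 [ 20.  34. 175.]
   blob 240 [411. 130.] [35. 35.] 64.4 120.0 [ 18.  53. 175.]
scene fin 81 mean [522.9 113.3 113. ] rect [520.5 114.4] [26.3 15.9] 85.2 zmax 118.8
scene tab 71 mean [517.4 -93.  113.7] rect [514.4 -92. ] [12.9 28.6] 87.8 zmax 118.5
scene disc 247 mean [525.5  64.6  85.6] rect [520.8  63.1] [31.4 74.8] 89.0 zmax 89.4
scene lid 11451 mean [536.1  13.9  70. ] rect [519.4  29.6] [388.5 288.1] 87.7 zmax 78.0
scene brushhandle 301 mean [626.8 -17.1  85.9] rect [624.7 -15.2] [81.5 18.1] 86.8 zmax 92.7
   blob 249 [412. 128.] [35. 36.] 60.6 118.0 [ 15.  93. 158.]
   blob 431 [521. 126.] [59. 78.] 87.2 119.0 [ 88. 140. 124.]
   blob 277 [ 418. -116.] [55. 60.] 67.8 96.0 [ 17.  31. 191.]
   blob 248 [521.  63.] [32. 75.] 88.3 89.0 [109. 166. 121.]
   blob 566 [517. -32.] [151.  33.] 88.8 119.0 [ 57.  61. 114.]
   blob 894 [627.  29.] [171.  44.] 87.6 93.0 [ 64.  77. 161.]
   blob 98 [ 539. -216.] [28. 70.] 89.9 88.0 [102. 115. 116.]
```

Measured: disc axis ≈ (520.5, 89.5), case yaw ≈ −2°, fin (520.5,115.4) so angle ≈ 1.6, bar travel ≈ 3 mm. Top heights (116, 86, 70) match the given sizes. Plan: push the fin clockwise to 0 from its −x side with shut fingers, tip at z≈100 (above keeper and brush).

>>> move_arm(
  increments=[
    [[0,4.0,-4.4,0,0,0,0],[0,4.0,-4.4,0,0,0,0],[0,4.0,-4.4,0,0,0,0],[0,4.0,-4.4,0,0,0,0],[0,4.0,-4.4,0,0,0,0],[0,4.0,-4.4,0,0,0,0],[0,4.0,-4.4,0,0,0,0],[0,4.0,-4.4,0,0,0,0],[0,4.0,-4.4,0,0,0,0],[0,4.0,-4.4,0,0,0,0],[0,4.0,-4.4,0,0,0,0],[0,4.0,-4.4,0,0,0,0]],
  ],
  force=20,
)

```text
time_s: 1.7
ee_pos: [478.4, 127.0, 213.8]
ee_rot: [179.8, -0.3, 18.4]
force: [1.3, -0.9, 0.7]
gripper_width: 0.1
```

>>> move_arm(
  increments=[
    [[0,0,0,0,0,0,-0.185],[0,0,0,0,0,0,-0.185],[0,0,0,0,0,0,-0.185],[0,0,0,0,0,0,-0.185],[0,0,0,0,0,0,-0.185],[0,0,0,0,0,0,-0.185],[0,0,0,0,0,0,-0.185],[0,0,0,0,0,0,-0.185],[0,0,0,0,0,0,-0.185],[0,0,0,0,0,0,-0.185],[0,0,0,0,0,0,-0.185],[0,0,0,0,0,0,-0.185]],
  ],
)

```text
time_s: 3.2
ee_pos: [477.9, 132.1, 210.8]
ee_rot: [-180.0, 0.1, 147.5]
force: [-0.3, 0.3, 0.8]
gripper_width: 0.4
```

>>> move_arm(
  increments=[
    [[0,0,0,0,0,0,-0.185],[0,0,0,0,0,0,-0.185],[0,0,0,0,0,0,-0.17],[0,1.0,-1.7,0,0,0,0],[0,0,0,5,0,0,0],[0,0,0,2,0,0,0],[0,0,0,0,0,0,0]],
  ],
)

```text
time_s: 4.08
ee_pos: [464.7, 111.3, 139.3]
ee_rot: [-179.8, 0.0, 178.5]
force: [-0.0, 0.2, -0.2]
gripper_width: 0.2
```

```bash
python3 - <<'E'
from h import *
s=monitor.state(); print(s['qpos'].round(1),s['ee_pos'].round(1),s['ee_rot'].round(1))
a=grab('wrist');b=grab('scene')
im=np.hstack([cv2.resize(a['color'],(400,300)),cv2.resize(b['color'][130:310,150:390],(400,300))])
cv2.imwrite('pics/p3.png',im[...,::-1])
E
```

```text
[ 12.2  13.4 108.4  -0.2  58.2 -76.2] [464.7 111.3 139.3] [-179.8    0.   178.5]
```

View pics/p3.png

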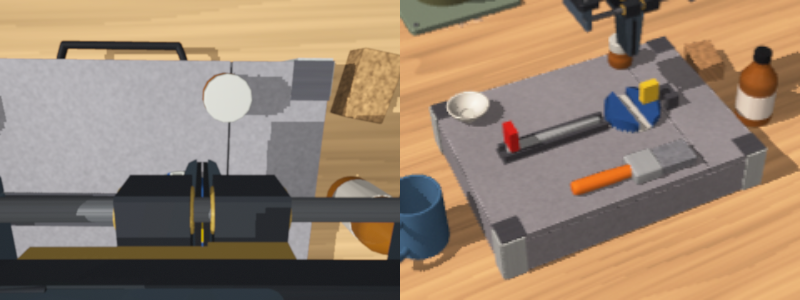

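Wrist and scene views show the shut fingers between the jar and the fin, clear of both; go down and make contact.

>>> move_arm(
  increments=[
    [[0,0,0.4,2,0,0,0],[0,0,0,1.8,0,0,0],[0,-2,0,0,0,0,0],[0,-1,0,0,0,0,0],[0,0,0,0,0,0,0]],
  ],
)

```text
time_s: 4.8
ee_pos: [497.9, 115.4, 107.8]
ee_rot: [179.9, 0.5, 178.2]
force: [-1.1, -1.3, -0.2]
gripper_width: 0.7
```

>>> move_arm(
  increments=[
    [[0,-0.5,0,0,0,0,0],[0,-0.5,0,0,0,0,0]],
  ],
)

```text
time_s: 5.05
ee_pos: [501.8, 115.7, 107.9]
ee_rot: [179.9, -0.2, 178.1]
force: [-8.0, 3.1, 3.4]
gripper_width: 0.4
```

>>> move_arm(
  increments=[
    [[0,0.4,0,0.7,0,0,0],[0,-0.3,0,0.1,0,0,0],[0,-0.41,0.27,0,0,0,0.15],[0,-0.41,0.27,0,0,0,0.15],[0,-0.41,0.27,0,0,0,0.15],[0,-0.41,0.27,0,0,0,0.15],[0,0,0,0,0,0,0]],
  ],
)

```text
time_s: 5.92
ee_pos: [514.7, 123.7, 100.5]
ee_rot: [-179.8, -0.8, 142.6]
force: [-0.7, 0.9, -0.1]
gripper_width: 0.7
```

```bash
cat > ang.py <<'E'
from h import *
s=monitor.state(); p=s['ee_pos']; y=np.radians(s['ee_rot'][2]); 
A=np.array([520.5,89.5]); d=p[:2]-A; tx=np.array([np.cos(y),np.sin(y)]); ty=np.array([np.sin(y),-np.cos(y)])
print('tcp',p.round(1),'yaw',s['ee_rot'][2].round(1),'rel axis along tool x,y',(d@tx).round(1),(d@ty).round(1),'F',s['force'].round(1))
for n in('top','scene'):
    f=grab(n); hsv=cv2.cvtColor(f['color'],cv2.COLOR_RGB2HSV); m=cv2.inRange(hsv,(20,120,90),(34,255,255))
    v,u=np.nonzero(m)
    if len(v)==0: print(n,'no yellow'); continue
    P=depthpts(f,np.c_[u,v]); k=(np.hypot(P[:,0]-A[0],P[:,1]-A[1])<50)&(P[:,2]>112)&(P[:,2]<122)
    if k.sum()>8:
        q=P[k,:2]; c=q.mean(0)-A; print(n,k.sum(),c.round(1),'r',np.hypot(*c).round(1),'case angle',(np.arctan2(c[1],c[0])+np.radians(2)).round(3))
    else: print(n,'few',k.sum())
E
python3 ang.py
```

```text
tcp [514.7 123.7 100.5] yaw 142.6 rel axis along tool x,y 25.4 23.6 F [-0.7  0.9 -0.1]
top no yellow
scene 53 [16.1 19.5] r 25.3 case angle 0.916
```

>>> move_arm(
  increments=[
    [[0,-0.3,0.2,0,0,0,0],[0,-0.43,0.3,0,0,0,0.15],[0,-0.43,0.3,0,0,0,0.15],[0,-0.43,0.3,0,0,0,0.15],[0,-0.43,0.3,0,0,0,0.15],[0,0,0,0,0,0,0]],
  ],
)

```text
time_s: 6.78
ee_pos: [535.7, 120.4, 100.5]
ee_rot: [-179.1, -1.0, 107.5]
force: [0.1, 0.3, -0.4]
gripper_width: 0.4
```

```bash
python3 ang.py
```

```text
tcp [535.7 120.4 100.5] yaw 107.5 rel axis along tool x,y 24.9 23.8 F [ 0.1  0.3 -0.4]
top no yellow
scene 54 [25.9  7.5] r 26.9 case angle 0.319
```

>>> move_arm(
  increments=[
    [[0,-0.25,0.15,0,0,0,0.1],[0,-0.4,0.3,0,0,0,0.15],[0,0,0,0,0,0,0.05],[0,0,0,0,0,0,0]],
  ],
)

```text
time_s: 7.38
ee_pos: [543.1, 116.9, 100.6]
ee_rot: [-179.2, -0.9, 90.3]
force: [-0.4, 1.4, -0.0]
gripper_width: 0.5
```

```bash
python3 ang.py
```

```text
tcp [543.1 116.9 100.6] yaw 90.3 rel axis along tool x,y 27.3 22.7 F [-0.4  1.4 -0. ]
top no yellow
scene 58 [27.3  1.7] r 27.4 case angle 0.096
```

Close to 0; back off and measure with a clear view.

>>> move_arm(
  increments=[
    [[0,2.5,0,0,0,0,0],[0,5,0,-3,0,0,0],[0,6,0,-2,0,0,0],[0,6,0,0,0,0,0],[0,0,0,0,0,0,0]],
  ],
)

```text
time_s: 8.1
ee_pos: [544.5, 314.6, 155.6]
ee_rot: [-179.4, -0.8, 90.6]
force: [-0.3, -0.0, 0.3]
gripper_width: 0.5
```

```bash
python3 ang.py; python3 - <<'E'
from h import *
a=grab('top');b=grab('scene')
im=np.hstack([cv2.resize(a['color'][160:290,190:365],(400,300)),cv2.resize(b['color'][130:310,150:390],(400,300))])
cv2.imwrite('pics/p4.png',im[...,::-1])
# slot edges/disc direction: bright low-sat pixels on slot within disc
hsv=cv2.cvtColor(b['color'],cv2.COLOR_RGB2HSV)
for n,f in(('top',a),('scene',b)):
    hsv=cv2.cvtColor(f['color'],cv2.COLOR_RGB2HSV)
    v,u=np.nonzero(cv2.inRange(hsv,(0,0,150),(180,60,255)))
    P=onplane(f,np.c_[u,v],74); k=np.hypot(P[:,0]-520.5,P[:,1]-89.5)<36; q=P[k,:2]
    if len(q)>10:
        w,V=np.linalg.eigh(np.cov(q.T)); e=V[:,1]; print(n,len(q),q.mean(0).round(1),np.sqrt(w).round(1),'slot dir deg',np.degrees(np.arctan2(e[1],e[0])).round(1))
E
```

```text
tcp [544.5 314.6 155.6] yaw 90.6 rel axis along tool x,y 224.9 26.2 F [-0.3 -0.   0.3]
top 57 [25.3  3. ] r 25.5 case angle 0.152
scene 50 [26.6  0.5] r 26.6 case angle 0.054
top 239 [520.7  89.6] [ 5.4 20.4] slot dir deg 96.3
scene 39 [518.1  72.7] [ 2.6 12.8] slot dir deg 101.6
```

View pics/p4.png

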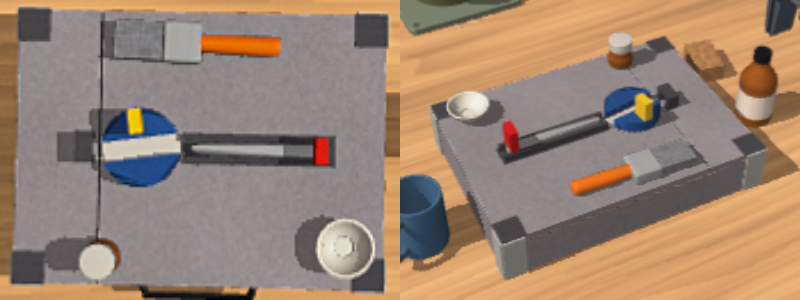

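The top view shows the slot still turned ~8° (0.145 rad) from the bar line. The fin measurement agrees (0.152), so about 4 mm more push is needed at the fin.

>>> move_arm(
  increments=[
    [[0,-6,0,0,0,0,0.045],[0,-6,0,2,0,0,0],[0,-5,0,2,0,0,0],[0,-1.2,0,1.5,0,0,0],[0,0,0,0,0,0,0]],
  ],
)

```text
time_s: 8.93
ee_pos: [537.9, 116.5, 96.9]
ee_rot: [-179.3, -0.6, 87.1]
force: [-0.3, 4.8, -2.7]
gripper_width: 0.6
```

>>> move_arm(
  increments=[
    [[0,0.4,0.6,-0.2,0,0,0],[0,-0.3,0.2,0,0,0,0],[0,-0.5,0,0,0,0,0],[0,0,0,0,0,0,0]],
  ],
)

```text
time_s: 9.43
ee_pos: [547.9, 113.4, 100.9]
ee_rot: [-179.6, -0.7, 87.2]
force: [0.0, -0.2, -0.6]
gripper_width: 0.3
```

```bash
python3 ang.py
```

```text
tcp [547.9 113.4 100.9] yaw 87.2 rel axis along tool x,y 25.2 26.2 F [ 0.  -0.2 -0.6]
top no yellow
scene 56 [27.7 -1. ] r 27.7 case angle -0.001
```

>>> move_arm(
  increments=[
    [[0,-0.35,0,0,0,0,0],[0,0,0,0,0,0,0]],
  ],
)

```text
time_s: 9.78
ee_pos: [548.1, 111.0, 101.0]
ee_rot: [-179.6, -0.9, 87.2]
force: [-0.0, 1.4, -0.3]
gripper_width: 0.8
```

```bash
python3 ang.py
```

```text
tcp [548.1 111.  101. ] yaw 87.2 rel axis along tool x,y 22.9 26.5 F [-0.   1.4 -0.3]
top no yellow
scene 53 [27.7 -3.7] r 27.9 case angle -0.096
```

Moved about 0.09 rad; back off, lift and check from above.

>>> move_arm(
  increments=[
    [[0,2.5,0,0,0,0,0],[0,5,0,-3,0,0,0],[0,6,0,-2,0,0,0],[0,6,0,-4,0,0,0],[0,0,0,0,0,0,0]],
  ],
)

```text
time_s: 10.5
ee_pos: [557.9, 297.2, 189.1]
ee_rot: [-179.5, -0.4, 87.1]
force: [0.3, -0.8, -0.6]
gripper_width: 0.4
```

```bash
python3 ang.py; cat > slot.py <<'E'
from h import *
f=grab('top'); hsv=cv2.cvtColor(f['color'],cv2.COLOR_RGB2HSV)
v,u=np.nonzero(cv2.inRange(hsv,(0,0,150),(180,60,255)))
P=onplane(f,np.c_[u,v],74); k=np.hypot(P[:,0]-520.5,P[:,1]-89.5)<36; q=P[k,:2]
w,V=np.linalg.eigh(np.cov(q.T)); e=V[:,1]*np.sign(V[1,1]); print(len(q),q.mean(0).round(1),np.sqrt(w).round(1),'slot dir deg',np.degrees(np.arctan2(e[1],e[0])).round(1))
# lid direction from channel+tab: tab centre
v,u=np.nonzero(cv2.inRange(hsv,(0,150,80),(6,255,255))); P=onplane(f,np.c_[u,v],116); k=(abs(P[:,0]-517)<20)&(P[:,1]>-110)&(P[:,1]<60)
print('tab',P[k].mean(0).round(1),k.sum())
E
python3 slot.py
```

```text
tcp [557.9 297.2 189.1] yaw 87.1 rel axis along tool x,y 209.3 26.7 F [ 0.3 -0.8 -0.6]
top 57 [25.5 -2.6] r 25.7 case angle -0.066
scene 48 [27.8 -4.7] r 28.2 case angle -0.133
244 [519.7  89.7] [ 5.5 20.4] slot dir deg 83.8
tab [512.7 -90.5 116. ] 73
```

Slot now at 83.8° vs the bar line at ~88° (−0.07 rad, fin −0.066): inside tolerance but marginal. I'll nudge the fin back ~1.8 mm from its other face, which is on the way to the tab.

>>> move_arm(
  increments=[
    [[0,-6,0,0,0,0,0],[0,-6,0,0,0,0,0],[0,-6,0,0,0,0,0],[0,-6,0,0,0,0,0],[0,-2,0,0,0,0,0],[0,0,0,0,0,0,0]],
  ],
)

```text
time_s: 11.4
ee_pos: [533.5, 16.9, 177.9]
ee_rot: [-178.2, 0.3, 86.3]
force: [1.0, -1.1, 0.5]
gripper_width: 0.8
```

>>> move_arm(
  increments=[
    [[0,1,1.2,3,0,0,0],[0,1,0,3,0,0,0],[0,0.5,0,1.4,0,0,0],[0,0,0,0,0,0,0]],
  ],
)

```text
time_s: 11.9
ee_pos: [543.4, 41.2, 100.5]
ee_rot: [-178.1, 0.3, 86.2]
force: [-0.9, -0.9, 0.6]
gripper_width: 0.5
```

>>> move_arm(
  increments=[
    [[0,1.7,0.1,0,0,0,0],[0,0.2,0,0,0,0,0],[0,0,0,0,0,0,0]],
  ],
)

```text
time_s: 12.28
ee_pos: [547.4, 62.0, 102.7]
ee_rot: [-178.4, 0.3, 86.2]
force: [0.1, -0.7, -0.3]
gripper_width: 0.3
```

>>> move_arm(
  increments=[
    [[0,0.3,0,0,0,0,0],[0,0,0,0,0,0,0]],
  ],
)

```text
time_s: 12.52
ee_pos: [547.9, 64.2, 103.2]
ee_rot: [-178.4, 0.4, 86.2]
force: [-0.4, 0.5, -0.3]
gripper_width: 0.1
```

```bash
python3 ang.py
```

```text
tcp [547.9  64.2 103.2] yaw 86.2 rel axis along tool x,y -23.4 29.0 F [-0.4  0.5 -0.3]
top no yellow
scene few 0
```

>>> move_arm(
  increments=[
    [[0,0.3,0,0,0,0,0],[0,0,0,0,0,0,0]],
  ],
)

```text
time_s: 12.88
ee_pos: [548.4, 65.8, 103.3]
ee_rot: [-178.5, 0.5, 86.2]
force: [-0.4, -0.8, -0.4]
gripper_width: 0.5
```

>>> move_arm(
  increments=[
    [[0,-2.5,0,0,0,0,0],[0,-2,0,-4,0,0,0],[0,-5,-1,-3,0,0,-0.03],[0,-5.5,-1,0,0,0,0],[0,-5,-0.4,0,0,0,0],[0,0,0,0,0,0,0]],
  ],
)

```text
time_s: 13.62
ee_pos: [516.8, -134.2, 177.6]
ee_rot: [-178.6, 0.1, 88.0]
force: [0.4, 0.3, -0.4]
gripper_width: 0.6
```

```bash
python3 ang.py; python3 slot.py
```

```text
tcp [ 516.8 -134.2  177.6] yaw 88.0 rel axis along tool x,y -223.7 4.0 F [ 0.4  0.3 -0.4]
top 64 [25.4  0.5] r 25.4 case angle 0.054
scene 50 [28.1 -1.6] r 28.1 case angle -0.024
45 [516.3  93.3] [ 6.1 21.1] slot dir deg 85.4
tab [512.7 -90.2 116. ] 76
```

Fin now at about +0.05 rad from above (the scene view says −0.02), inside the 0.1 tolerance. Next, go down behind the tab and push.

>>> move_arm(
  increments=[
    [[0,0,-0.5,4,0,0,0],[0,0,0,3,0,0,0],[0,0,0,1.2,0,0,0],[0,0,0,0,0,0,0]],
  ],
)

```text
time_s: 14.28
ee_pos: [511.9, -125.2, 94.0]
ee_rot: [-178.7, -0.0, 88.7]
force: [0.1, -0.3, 0.0]
gripper_width: 0.5
```

```bash
python3 - <<'E'
from h import *
a=grab('wrist');b=grab('scene')
im=np.hstack([cv2.resize(a['color'],(400,300)),cv2.resize(b['color'][130:310,150:390],(400,300))])
cv2.imwrite('pics/p5.png',im[...,::-1])
E
```

```text
(no output)
```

View pics/p5.png

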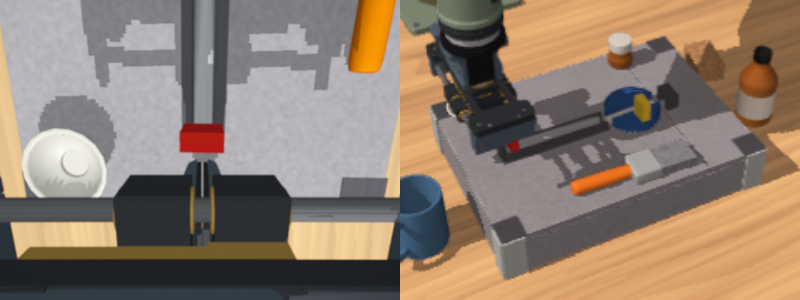

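The wrist view shows the fingers centred behind the red tab (px 202,138), with nothing else close. Pushing.

>>> move_arm(
  increments=[
    [[0,1.0,0,0,0,0,0],[0,1.0,0,0,0,0,0],[0,1.0,0,0,0,0,0],[0,1.0,0,0,0,0,0]],
  ],
)

```text
time_s: 14.88
ee_pos: [515.1, -84.9, 97.2]
ee_rot: [-179.1, 0.2, 88.6]
force: [-0.1, -2.9, -1.1]
gripper_width: 0.1
```

>>> move_arm(
  increments=[
    [[0,1.0,0,0.1,0,0,0],[0,1.0,0,0.1,0,0,0],[0,1.0,0,0,0,0,0],[0,1.0,0,0,0,0,0]],
  ],
)

```text
time_s: 15.38
ee_pos: [517.0, -42.2, 95.9]
ee_rot: [-179.2, 0.2, 88.7]
force: [0.2, -2.7, 0.4]
gripper_width: 0.5
```

```bash
python3 ang.py; python3 slot.py
```

```text
tcp [517.  -42.2  95.9] yaw 88.7 rel axis along tool x,y -131.7 -0.5 F [ 0.2 -2.7  0.4]
top 66 [25.3  0.5] r 25.3 case angle 0.055
scene 50 [28.  -1.5] r 28.0 case angle -0.019
14 [511.9  90.2] [ 0.  12.9] slot dir deg 89.1
tab [nan nan nan] 0slot.py:8: RuntimeWarning: Mean of empty slice.
  print('tab',P[k].mean(0).round(1),k.sum())
  ret = um.true_divide(
```

>>> move_arm(
  increments=[
    [[0,1.0,0,0,0,0,0],[0,1.0,0,0,0,0,0],[0,1.0,0,0,0,0,0],[0,0.6,0,0,0,0,0],[0,0.5,0,0,0,0,0]],
  ],
)

```text
time_s: 16.15
ee_pos: [518.1, 0.9, 95.7]
ee_rot: [-179.2, 0.2, 88.7]
force: [0.1, -3.1, -0.5]
gripper_width: 0.8
```

>>> move_arm(
  increments=[
    [[0,0.5,0,0,0,0,0],[0,0.5,0,0,0,0,0]],
  ],
)

```text
time_s: 16.4
ee_pos: [518.3, 1.2, 96.2]
ee_rot: [-179.2, 1.5, 89.2]
force: [0.5, -22.6, 1.6]
gripper_width: 0.5
```

>>> move_arm(
  increments=[
    [[0,0.5,0,0,0,0,0],[0,0.5,0,0,0,0,0]],
  ],
)

```text
time_s: 16.65
ee_pos: [518.4, 0.8, 96.5]
ee_rot: [-179.2, 2.6, 89.6]
force: [0.8, -19.8, 2.6]
gripper_width: 0.6
```

A firm stop (20 N) at the expected fully-home position. Retreat and check.

>>> move_arm(
  increments=[
    [[0,-2.5,0,0,0,0,0],[0,-2,0,-4,0,0,0],[0,-5,0,-4,0,0,0],[0,-6,0,-4,0,0,0],[0,-6,0,0,0,0,0],[0,-6,0,0,0,0,0],[0,0,0,0,0,0,0]],
  ],
)

```text
time_s: 17.52
ee_pos: [517.2, -263.8, 225.2]
ee_rot: [-179.0, 2.1, 89.6]
force: [0.3, 1.5, -0.1]
gripper_width: 0.6
```

```bash
python3 ang.py; python3 m.py | grep -v lid; python3 - <<'E'
from h import *
a=grab('top');b=grab('scene')
im=np.hstack([cv2.resize(a['color'][160:290,190:365],(400,300)),cv2.resize(b['color'][130:310,150:390],(400,300))])
cv2.imwrite('pics/p6.png',im[...,::-1])
E
```

```text
tcp [ 517.2 -263.8  225.2] yaw 89.6 rel axis along tool x,y -353.3 -0.7 F [ 0.3  1.5 -0.1]
top 64 [25.4  0.4] r 25.4 case angle 0.052
scene 49 [27.6 -1.8] r 27.7 case angle -0.029
top fin 66 mean [545.8  90.  116.2] rect [545.9  90. ] [11.6 22.6] 89.6 zmax 118.6
top tab 56 mean [517.7  24.6 116. ] rect [517.9  25.4] [11.2 22.4] 89.0 zmax 120.5
top disc 294 mean [497.2  89.6  86.4] rect [495.8  90. ] [74.2 27.8] 89.6 zmax 91.4
top brushhandle 246 mean [621.1 -14.3  87.9] rect [621.5 -13.5] [78.9 17.1] 86.9 zmax 92.9
   blob 942 [625.  30.] [168.  42.] 87.7 94.0 [ 64.  77. 158.]
   blob 80 [ 539. -214.] [29. 67.] 88.5 88.0 [101. 134. 128.]
   blob 316 [544.  90.] [74. 28.] 89.3 119.0 [ 88. 192. 106.]
   blob 496 [520.  56.] [197.  30.] 88.1 121.0 [69. 39. 94.]
   blob 28 [526. -49.] [28.  5.] 89.1 84.0 [128.  19.  50.]
   blob 321 [496.  90.] [74. 28.] 89.2 92.0 [108. 181. 115.]
   blob 26 [502. -90.] [30.  5.] 89.2 85.0 [128.  15.  75.]
   blob 348 [ 418. -114.] [57. 55.] 88.3 96.0 [ 20.  31. 193.]
   blob 241 [412. 129.] [34. 35.] 87.2 119.0 [ 19.  52. 195.]
scene fin 71 mean [549.7  87.2 113.7] rect [547.2  88. ] [13.6 26.8] 89.1 zmax 119.2
scene tab 68 mean [522.   21.9 113.8] rect [519.4  22.7] [12.4 28.2] 89.7 zmax 119.1
scene disc 199 mean [499.5  87.6  85.8] rect [495.9  88.9] [74.9 32.7] 89.9 zmax 91.5
scene brushhandle 298 mean [626.7 -17.3  85.8] rect [624.9 -15.4] [81.3 17.2] 86.5 zmax 93.1
   blob 254 [413. 130.] [35. 38.] 15.6 118.0 [ 15.  94. 167.]
   blob 990 [523.  78.] [ 81. 156.] 15.3 119.0 [ 75. 129.  98.]
   blob 279 [ 418. -116.] [55. 59.] 71.4 95.0 [ 18.  28. 201.]
   blob 34 [506. -29.] [49.  8.] 88.4 84.0 [158.  13.  58.]
   blob 32 [529. -21.] [36. 10.] 86.2 85.0 [148.  13.  45.]
   blob 898 [626.  29.] [171.  44.] 86.1 94.0 [ 64.  77. 161.]
   blob 26 [527. -62.] [ 8. 36.] 0.4 85.0 [155.  17.  46.]
   blob 97 [ 540. -216.] [28. 71.] 89.7 89.0 [102. 115. 123.]
```

View pics/p6.png

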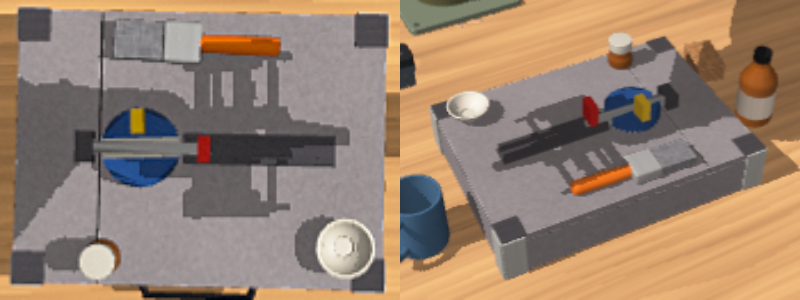

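The bar lies through the slot into the keeper, with the tab at y = 24.6 (24.5 expected when fully home). The bystanders have not moved.

```bash
python3 -c "
from workcell import job; print(job.job_done())"
```

```text
the job is handed in; nothing more can be done
None
```

The lid is locked and the job is handed in, at about 18 s of the 45 s allowed. I pushed the fin clockwise to the slot-in-line position near angle 0 with shut fingers. It overshot slightly (−0.07 rad), so I nudged it back from its other face. I then pushed the bar by the rear of its red tab until it met the stop.

**Last checks:**
- **Bar:** The tab moved 115.3 mm from an estimated start of about 3 mm, so travel is about 118 mm. It ended at y = 24.6 mm, where 24.5 mm was expected. The bar slid at about 3 N and met a firm stop at about 20–23 N. The last picture shows it through the slot and up to the keeper.
- **Bystanders:** The jar, brush, dish and mug measure within about 2 mm of where they started. The bottle and block were only seen in the pictures, where they look unmoved.
- **Robot:** It ended about 290 mm from the tab at a height of 225 mm, touching nothing.

**Disagreement:** The final disc angle reads +0.05 rad from the top camera and −0.03 rad from the scene camera. Both are inside the 0.1 rad tolerance.

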